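# Hold the drop-box flap open and push a bush under it

## Robot

A 7-joint arm with a two-finger parallel gripper is mounted at the origin on a cart in front of the work surface, level with it; the furniture and walls round the work are solid. World frame = base frame: x ahead of the robot, y to its left, z up, the work surface at z = 0. Lengths are in m, angles in rad, forces in N, time in s.
With the tool pointing down it reaches from about 0.4 to 0.85 m from the base axis. Payload 10.4 kg.
Tool frame: the origin (TCP) lies midway between the tips of the shut fingers; the grasp point (between the pads) lies 19 mm behind it; z points along the fingers, y is the direction in which the jaws open and shut (so a half turn about z gives the same grasp; the last joint's range is limited). The gripper opens to 85 mm and grips with 20 to 120 N. Pads are 22 mm wide; open, the fingers measure 114 mm over their backs; the gripper's body (76 mm by 85 mm) begins 54 mm behind the grasp point. The pads swing forward as they close: fully open they stand 13 mm farther back than shut.
Start: joints at [1.191, 0.332, -0.065, 1.46, 0.022, 1.35, -0.088], TCP at [0.218, -0.586, 0.231] pointing down, gripper open.
Joint ranges: [-2.6, 2.6], [-0.5, 2.12], [-1.47, 1.34], [0.16, 2.42], [-1.27, 4.41], [0.06, 2.06], [-2.6, 2.6]. Speed limits (rad/s): [2.22, 2.22, 2.79, 2.79, 3.14, 3.14, 3.14].

## Interface

Orientations are given as a unit quaternion [x, y, z, w].
In Python, from workcell import get_obs, camera, calibration, hand_in gives the robot as it stands.
- The arm moves only by the shell command python3 -m handwheel 'ROWS' [FORCE]. ROWS is JSON, a list of rows, each an object with "jaw": the finger opening in mm, from 0 to 85.4; "delta_pos": the shift along the tool's x, y, z scaled (see below), a list of three; "turn": the turn about the tool's z scaled (see below). In form: [{"jaw": jaw, "delta_pos": [tx, ty, tz], "turn": turn}, ...]. A call has 1 to 10 rows; each row is the pose to reach, as a shift and turn from the pose commanded when the call began, along the tool's axes at that moment, turning the shorter way round; what a row does not reach only later rows make up. The controller multiplies each number of a shift by 1 m and each number of a turn by pi rad. A row lasts 1/12 s, in which the tool goes at most 41.7 mm and 7.16 degrees, less where a joint would pass 70% of its speed; a pose out of reach is approached as far as the arm can. A call with a number of a shift or a turn outside -1 to 1 is refused whole. A call with a gripper value outside its range is refused whole. The fingers move at their own pace and stop on an object; FORCE is the grip in N (left out, the last holds). Time passes only in rows, so rows that repeat a pose let the fingers close. It gives the time, the measured TCP pose, the force and the opening at its end, in the units of the state.
- get_obs(): the state, without advancing time (a new reading comes with each control period).
- camera(name): name is "side" or "top"; returns the picture (384x512x3 uint8, red, green, blue); there is no depth.
- calibration(name): a dict with "mtx" (3x3 intrinsics, pixels), "rvec" (rotation vector, rad) and "tvec" (3), from world to camera coordinates, as OpenCV has them. Camera axes: x right, y down, z forward; pixel columns grow to the right and rows downward; lengths in m; the calibration is good to about 2 mm. A picture is of the moment at which its call begins. calibration takes no time and is no camera call.
- hand_in(): hands the job in, once; it reports no verdict.
The state is a dict: "clock": time; "joint_pos": joint angles; "joint_velocities": joint speeds; "tau": joint torques, N m; "position": TCP position; "ee_rot": TCP orientation; "ft_force": force on the tool from outside, world axes, zero at the start; "torque": the same for the moment, N m; "grip_width": opening from 0.0 (shut) to 1.0 (fully open).
Only numpy, scipy, OpenCV 4.12 (cv2) and the standard library are available. Lean on these libraries where they do the work, as an engineer would, in place of code of your own. Each camera call takes 0.05 s, during which the arm holds its last target.

## Task

Put the inspected flanged bush, which stands on the ledge of the drop box, away into the box: press the box's long bar down with one fingertip and keep it down, so that the spring-closed flap stays up, and with the other finger push the bush along the ledge and under the flap until it drops in. Only then let go of the bar, so that the flap springs fully shut. The bush is only pushed, not lifted or carried, and the loose parts standing beside the box are left where they are.

Things in the scene. Friction and masses are not known exactly. Their poses are not given: they have to be found in the camera images.
- drop_box: Grey drop box fixed to the bench. Frame: origin at bench height below the ledge's edge, midway across the mouth; z up; x the push direction, ledge into box; all mm below are in it. Base plate x -135..110, y -44..106, 6 thick. Ledge: solid block x -130..0, y -32..32, top z = 65. Pocket behind it roofed from x = 16 to 104, top at z = 114.
- ledge_edge (a point): Middle of the ledge's top edge at the mouth (box x 0, y 0, z 65 mm). Smooth, slippery ledge with guide rails: 6 mm high, inner faces at y = -17.5 and 17.5. Past the edge is a pocket 56 mm wide, floor 46 mm lower or more: a part whose middle passes the edge tips and drops in. The flap's plane is 9 to 13 mm past the edge: a finger pushing along the ledge must not go more than 7 mm past the edge.
- flap (a joint): Spring-closed steel flap, one piece with its crank and bar, on a pivot parallel to box x at y = 40, z = 85 mm. Rad: 0 shut (plate 32 mm wide hangs across the mouth to 4 mm above the ledge), up to 1.32 (stop) as the bar goes down and the flap swings up in its own upright plane. From 1.05 the bush passes under; at 1.2 its lowest edge is 36 mm, its top corner 77 mm above the ledge.
- hold_bar (a point): Black bar: a free-turning rubber roller, 20 mm in diameter, along box x from x = -115 to 13 mm, left (+y) of the ledge, on the flap's crank; point on its axis, box x = 11. Shut: axis at y 76, z 110 mm, top 120; halfway y 84; at joint 1.2: y 76, z 60, top 70 (5 above the ledge). Pressing takes 1.5 N at first, 6 N when down; let go, it springs back. A fingertip can press and slide anywhere along it.
- flap_edge (a point): Middle of the flap's lower edge; in the middle of the mouth when the flap is shut.
- bush: Turned steel flanged bush, 31 mm tall, standing upright on the ledge with its flange (32 mm in diameter, about 8 mm high; push low, against its rim) down and a narrower tube up; 40 to 85 g. Origin at the centre of its underside, z along its axis.
- sleeve: Bystander: turned steel sleeve, 25 mm in diameter, 56 mm tall, upright on the bench beside the drop box. Origin at the centre of its underside.
- plug: Bystander: turned steel plug with a wide head, 28 mm in diameter, 39 mm tall, upright on the bench beside the drop box. Origin at the centre of its underside.
- eye_loupe: Bystander: black eye loupe, 39 mm in diameter, 40 mm tall, upright on the bench beside the drop box. Origin at the centre of its underside.
Not all that is in view belongs to the job. Leave any green look-alike of the bush alone.

How it is judged:
By the outcome, as a careful person would: the job done as asked, in the order asked, and still so for the second after the job is handed in, with the robot touching nothing.
It also fails if it takes over 38 s, if anything falls off the work surface, if the arm or the gripper's body presses on something with over 40 N, if the wrist force passes 120 N, or if a joint passes its speed limit or range.

## Working session

There is one attempt and no reset: what is moved stays moved. The work goes in short steps, Python scripts to look and compute and a shell command to move; the robot and the scene stay as the last step left them, time stands still between calls to the robot, and variables do not carry over. Pictures are saved under pics/ and viewed, and the job is handed in when it is done.

```bash
ls; mkdir -p pics
python3 - <<'E'
from workcell import get_obs,camera,calibration
import cv2
print(get_obs())
for n in("side","top"):
    im=camera(n); cv2.imwrite(f"pics/{n}0.png",im[:,:,::-1]); c=calibration(n);print(n,c)
E
```

```text
pics
{'clock': 0.0, 'joint_pos': array([ 1.19136549,  0.33286992, -0.06468691,  1.46093491,  0.0215968 ,
        1.34986707, -0.08848667]), 'joint_velocities': array([ 0.00104298,  0.00063944, -0.00115224,  0.00076905,  0.00219766,
       -0.00020294, -0.00032947]), 'tau': array([-7.41400399e-04, -6.25453949e+01,  4.84551047e-02, -3.91606092e+01,
        1.62131398e-02,  1.00142491e-02,  1.13292663e-05]), 'position': array([ 0.21817983, -0.58529537,  0.23052016]), 'ee_rot': array([ 9.84124036e-01,  1.77480711e-01, -1.54147376e-04, -6.74618862e-04]), 'ft_force': array([-0.30078198,  0.42366289,  0.59444321]), 'torque': array([ 0.00626919, -0.00802297,  0.02521126]), 'grip_width': 0.9982299598431033}
side {'mtx': array([[434.35232945,   0.        , 249.41267672],
       [  0.        , 434.35232945, 189.97789821],
       [  0.        ,   0.        ,   1.        ]]), 'rvec': array([ 1.95370739, -0.21797055,  0.16575715]), 'tvec': array([-0.52665274,  0.08768178,  0.94154861])}
top {'mtx': array([[366.81590053,   0.        , 252.33173065],
       [  0.        , 366.81590053, 189.58743625],
       [  0.        ,   0.        ,   1.        ]]), 'rvec': array([ 2.17589895, -2.15793042,  0.06876855]), 'tvec': array([-0.10883554,  0.52471616,  0.88594863])}
```

View pics/side0.png

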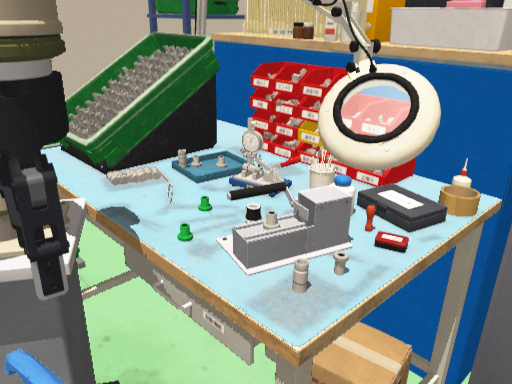

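View pics/top0.png

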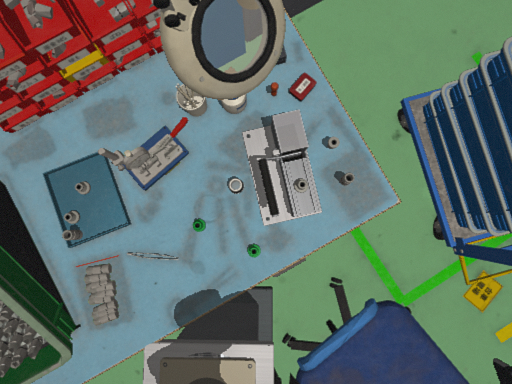

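The side view shows the box at about (290,230) with the bush on its ledge at (271,217). In the top view the box is at (285,165), the bush at (301,184) and the bar at (267,187). I'll enlarge both.

Run:
```python
import cv2
a=cv2.imread("pics/top0.png")[100:235,215:365]; cv2.imwrite("pics/topc.png",cv2.resize(a,None,fx=5,fy=4.4 if 0 else 4.4,interpolation=3) if 0 else cv2.resize(a,(660,594),interpolation=2))
a=cv2.imread("pics/side0.png")[170:300,210:370]; cv2.imwrite("pics/sidec.png",cv2.resize(a,(720,585),interpolation=2))
```

```text
(no output)
```

View pics/topc.png

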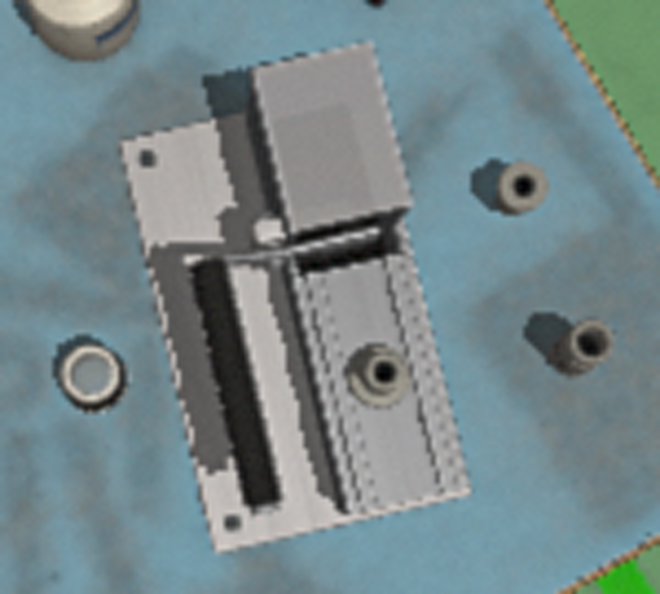

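View pics/sidec.png

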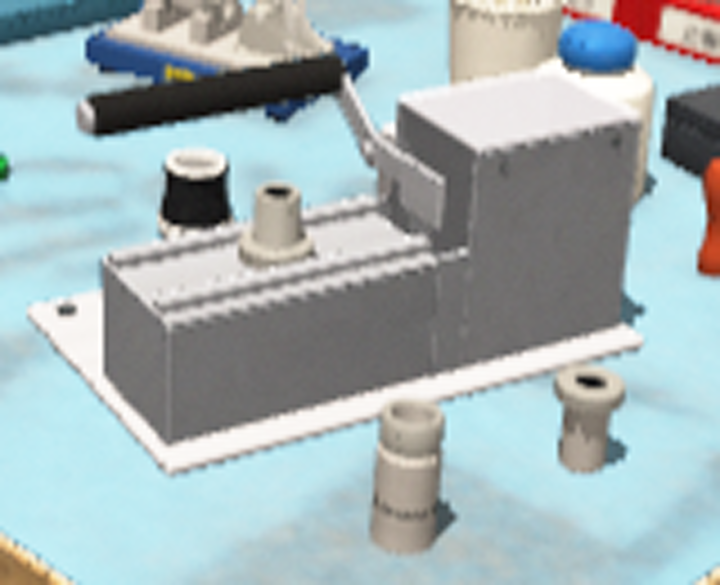

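```bash
cat > h.py <<'E'
import numpy as np,cv2
from workcell import calibration
from scipy.optimize import least_squares
C={n:calibration(n) for n in("side","top")}
def proj(n,P):
    c=C[n]; return cv2.projectPoints(np.array(P,float).reshape(-1,1,3),c["rvec"],c["tvec"],c["mtx"],None)[0].reshape(-1,2)
def bw(p,P):
    c,s=np.cos(p[2]),np.sin(p[2]);P=np.array(P,float)/1000
    return np.stack([p[0]+c*P[:,0]-s*P[:,1],p[1]+s*P[:,0]+c*P[:,1],P[:,2]],1)
E
python3 - <<'E'
from h import *
T=[((104,32,114),(255,68)),((104,-32,114),(373,43)),((16,-32,114),(410,208)),((16,32,114),(290,240)),((110,106,6),(122,142)),((-135,106,6),(217,550)),((-130,32,65),(347,513)),((-130,-32,65),(468,490))]
S=[((-135,-44,0),(170,472)),((-135,106,6),(28,308)),((110,-44,0),(640,350)),((-130,32,65),(105,260)),((-130,-32,65),(165,322)),((16,32,114),(398,98)),((16,-32,114),(478,152)),((104,-32,114),(640,122))]
tp=np.array([t[1] for t in T])/4.4+[215,100]; sp=np.array([t[1] for t in S])/4.5+[210,170]
def f(p): return np.r_[(proj("top",bw(p,[t[0] for t in T]))-tp).ravel(),(proj("side",bw(p,[t[0] for t in S]))-sp).ravel()]
best=min((least_squares(f,[.6,-.1,a],loss="soft_l1") for a in (0,1.5,3,-1.5)),key=lambda r:r.cost)
p=best.x;print(p,best.cost,np.degrees(p[2]));print(f(p).reshape(-1,2).round(1).tolist())
bt=np.array([383,373])/4.4+[215,100]; bs=np.array([277,190])/4.5+[210,170]
g=lambda q:np.r_[proj("top",bw(p,[(q[0],q[1],96)]))[0]-bt,proj("side",bw(p,[(q[0],q[1],96)]))[0]-bs]
r=least_squares(g,[-50,0]);print("bush box",r.x,r.fun)
h=lambda q:np.r_[proj("top",bw(p,[(q[0],q[1],q[2])]))[0]-(np.array([262,497])/4.4+[215,100]),proj("side",bw(p,[(q[0],q[1],q[2])]))[0]-(np.array([88,115])/4.5+[210,170])]
r=least_squares(h,[-115,76,110]);print("bar end",r.x,r.fun)
for n,q in dict(sl=(405,410,56),pl=(590,382,39)).items(): pass
np.save("p.npy",p)
E
```

```text
[ 0.59160399 -0.2059095   0.23385767] 9.921963312759758 13.399057375780973
[[-0.4, 0.2], [0.4, -0.5], [1.3, -0.5], [0.6, -1.3], [-0.4, -0.2], [-0.3, 1.1], [0.8, 0.7], [0.1, -0.2], [-0.8, 1.3], [-0.9, -1.1], [1.2, -0.5], [-1.3, -1.3], [0.2, -0.2], [-0.4, -1.1], [0.1, -1.3], [1.0, -2.3]]
bush box [-62.01579267   1.01951849] [ 0.26540068 -0.03130193 -0.06979389 -0.48503102]
bar end [-112.31556768   78.21866367  108.44923818] [-0.18902433  0.99449196  0.90426933 -0.02833395]
```

```bash
cat >> h.py <<'E'
from scipy.spatial.transform import Rotation as R
def st(o=None):
    from workcell import get_obs
    o=o or get_obs(); p=np.load("p.npy"); r=R.from_quat(o["ee_rot"]).as_matrix()
    d=o["position"]-[p[0],p[1],0];c,s=np.cos(p[2]),np.sin(p[2])
    b=np.array([c*d[0]+s*d[1],-s*d[0]+c*d[1],d[2]])*1000
    yaw=np.degrees(np.arctan2(r[1,0],r[0,0])-p[2])
    print("t%.2f box"%o["clock"],b.round(1),"yaw",yaw.round(2),"F",o["ft_force"].round(2),"M",o["torque"].round(2),"w",(85.4*o["grip_width"]).round(1),"tz",r[:,2].round(3))
    return o,b,yaw,r,p
def go(x,y,z,yaw=0):
    o,b,y0,r,p=st(); t=bw(p,[(x,y,z)])[0]
    print("delta",(r.T@(t-o["position"])).round(4),"turn",-(yaw-y0)/180)
E
python3 -c "
from h import *
go(-97,42,200,0)"
```

```text
Traceback (most recent call last):
  File "h.py", line 20, in go
    o,b,y0,r,p=st(); t=bw(p,[(x,y,z)])[0]
               ~~^^
  File "h.py", line 17, in st
    print("t%.2f box"%o["clock"],b.round(1),"yaw",yaw.round(2),"F",o["ft_force"].round(2),"M",o["torque"].round(2),"w",(85.4*o["grip_width"]).round(1),"tz",r[:,2].round(3))
                                                                                                                       ^^^^^^^^^^^^^^^^^^^^^^^^^^^^
AttributeError: 'float' object has no attribute 'round'
```

```bash
sed -i 's/(85.4\*o\["grip_width"\]).round(1)/round(85.4*o["grip_width"],1)/' h.py
python3 -c "
from h import *
go(-97,42,200,0)"
```

```text
t0.10 box [-451.2 -282.6  230.6] yaw 7.04 F [ 0.03 -0.32 -0.07] M [ 0.   -0.03 -0.04] w 85.1 tz [-0.     0.001 -1.   ]
delta [ 0.3913 -0.2786  0.0309] turn 0.03912763115545416
```

```bash
python3 -m handwheel '[{"jaw":61,"delta_pos":[0.03,-0.021,0],"turn":0.01},{"jaw":61,"delta_pos":[0.06,-0.042,0],"turn":0.02},{"jaw":61,"delta_pos":[0.09,-0.063,0],"turn":0.039},{"jaw":61,"delta_pos":[0.12,-0.084,0],"turn":0.039},{"jaw":61,"delta_pos":[0.15,-0.105,0],"turn":0.039},{"jaw":61,"delta_pos":[0.18,-0.126,0],"turn":0.039},{"jaw":61,"delta_pos":[0.21,-0.147,0],"turn":0.039},{"jaw":61,"delta_pos":[0.24,-0.168,0],"turn":0.039},{"jaw":61,"delta_pos":[0.26,-0.185,0],"turn":0.039},{"jaw":61,"delta_pos":[0.28,-0.199,0],"turn":0.039}]'
python3 -c "
from h import *
go(-97,42,200,0)"
```

```text
clock: 0.93
position: [0.4119, -0.2991, 0.2312]
ee_rot: [0.993, 0.118, -0.0, -0.0]
ft_force: [0.5, -1.0, -0.5]
grip_width: 0.714
t0.93 box [-196.4  -49.   231.2] yaw 0.12 F [ 0.55 -0.98 -0.49] M [ 0.    0.01 -0.01] w 61.0 tz [-0.  0. -1.]
delta [ 0.0996 -0.0908  0.0312] turn 0.0006886578831220154
```

```bash
python3 -m handwheel '[{"jaw":61,"delta_pos":[0.03,-0.027,0.01],"turn":0},{"jaw":61,"delta_pos":[0.06,-0.054,0.02],"turn":0},{"jaw":61,"delta_pos":[0.085,-0.075,0.03],"turn":0},{"jaw":61,"delta_pos":[0.098,-0.088,0.031],"turn":0},{"jaw":61,"delta_pos":[0.098,-0.088,0.031],"turn":0},{"jaw":61,"delta_pos":[0.098,-0.088,0.031],"turn":0}]'
python3 - <<'E'
from h import *
from workcell import camera
go(-97,42,200,0)
a=camera("side"); cv2.imwrite("pics/s1.png",cv2.resize(a[60:300,180:420,::-1],(600,600),interpolation=2))
a=camera("top"); cv2.imwrite("pics/t1.png",cv2.resize(a[80:240,200:360,::-1],(600,600),interpolation=2))
E
```

```text
clock: 1.43
position: [0.4862, -0.1921, 0.1999]
ee_rot: [0.993, 0.118, -0.0, -0.0]
ft_force: [-0.4, -1.4, -0.4]
grip_width: 0.714
t1.43 box [-99.3  37.9 199.9] yaw 0.16 F [-0.42 -1.37 -0.44] M [-0.07  0.01  0.02] w 61.0 tz [-0.001  0.    -1.   ]
delta [ 0.0023 -0.0041 -0.0001] turn 0.0008855949361278887
```

View pics/s1.png

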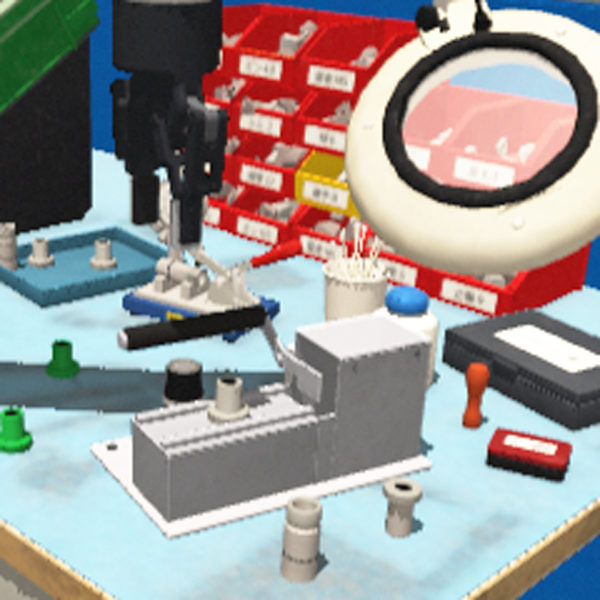

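View pics/t1.png

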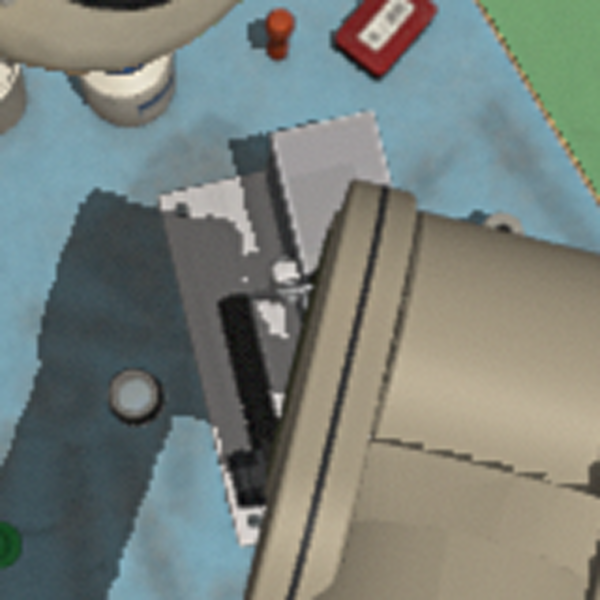

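Run:
```python
from h import *
a=cv2.imread("pics/s1.png")[0:280,80:280]; 
p=np.load("p.npy")
for y in(-30.5,-37,-44,30.5,37,44):
  for z in(200,205,210):
    print(y,z,((proj("side",bw(p,[(-99.3+11,37.9+y,z),(-99.3-11,37.9+y,z)]))-[180,60])*2.5-[80,0]).round(0).tolist())
cv2.imwrite("pics/s1c.png",cv2.resize(a,(570,798))[200:,:])
```

```text
-30.5 200 [[117.0, 251.0], [90.0, 255.0]]
-30.5 205 [[117.0, 244.0], [90.0, 248.0]]
-30.5 210 [[118.0, 238.0], [90.0, 242.0]]
-37 200 [[121.0, 254.0], [94.0, 258.0]]
-37 205 [[122.0, 247.0], [94.0, 251.0]]
-37 210 [[122.0, 240.0], [94.0, 244.0]]
-44 200 [[126.0, 257.0], [98.0, 261.0]]
-44 205 [[126.0, 250.0], [98.0, 254.0]]
-44 210 [[126.0, 243.0], [99.0, 247.0]]
30.5 200 [[80.0, 228.0], [54.0, 231.0]]
30.5 205 [[80.0, 222.0], [54.0, 225.0]]
30.5 210 [[80.0, 215.0], [54.0, 219.0]]
37 200 [[76.0, 226.0], [50.0, 229.0]]
37 205 [[76.0, 219.0], [50.0, 223.0]]
37 210 [[76.0, 213.0], [50.0, 216.0]]
44 200 [[72.0, 223.0], [46.0, 227.0]]
44 205 [[72.0, 217.0], [46.0, 220.0]]
44 210 [[72.0, 211.0], [46.0, 214.0]]
```

View pics/s1c.png

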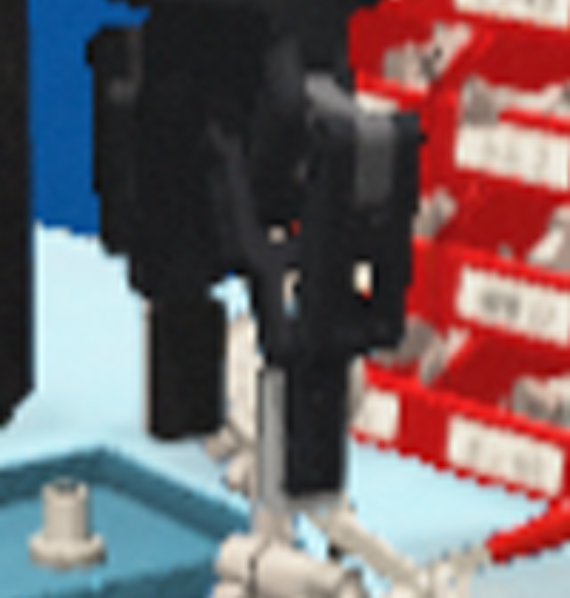

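The side view shows the two fingertips at crop pixels (190,240) and (143,225), which means they're only about 8 mm thick. The bush and bar haven't moved. I'll come down onto the bar.

```bash
python3 -m handwheel '[{"jaw":64,"delta_pos":[0.002,-0.004,0.03],"turn":0},{"jaw":64,"delta_pos":[0.002,-0.004,0.06],"turn":0},{"jaw":64,"delta_pos":[0.002,-0.004,0.078],"turn":0},{"jaw":64,"delta_pos":[0.002,-0.004,0.078],"turn":0},{"jaw":64,"delta_pos":[0.002,-0.004,0.078],"turn":0}]'
python3 -c "
from h import *
st()"
python3 -m handwheel '[{"jaw":64,"delta_pos":[0,0,0.005],"turn":0},{"jaw":64,"delta_pos":[0,0,0.005],"turn":0}]'
python3 -m handwheel '[{"jaw":64,"delta_pos":[0,0,0.005],"turn":0},{"jaw":64,"delta_pos":[0,0,0.005],"turn":0}]'
python3 -m handwheel '[{"jaw":64,"delta_pos":[0,0,0.005],"turn":0},{"jaw":64,"delta_pos":[0,0,0.005],"turn":0}]'
python3 -m handwheel '[{"jaw":64,"delta_pos":[0,0,0.005],"turn":0},{"jaw":64,"delta_pos":[0,0,0.005],"turn":0}]'
python3 - <<'E'
from h import *
from workcell import camera
st()
a=camera("side"); cv2.imwrite("pics/s2.png",cv2.resize(a[130:270,200:340,::-1],(600,600),interpolation=2))
E
```

```text
clock: 1.95
position: [0.4863, -0.1897, 0.1223]
ee_rot: [0.993, 0.116, -0.001, -0.0]
ft_force: [0.1, 0.3, 0.1]
grip_width: 0.753
t1.95 box [-98.7  40.2 122.3] yaw -0.08 F [0.14 0.29 0.11] M [-0.02  0.03  0.  ] w 64.3 tz [-0.001  0.    -1.   ]
clock: 2.12
position: [0.4875, -0.1894, 0.1182]
ee_rot: [0.993, 0.116, 0.001, 0.001]
ft_force: [0.4, -0.3, -0.1]
grip_width: 0.751
clock: 2.28
position: [0.4874, -0.1888, 0.1125]
ee_rot: [0.993, 0.117, 0.0, 0.0]
ft_force: [0.9, 0.4, 0.8]
grip_width: 0.75
clock: 2.45
position: [0.4871, -0.1887, 0.1069]
ee_rot: [0.993, 0.117, 0.0, 0.0]
ft_force: [0.1, 0.3, 1.6]
grip_width: 0.746
clock: 2.62
position: [0.4869, -0.1887, 0.1016]
ee_rot: [0.993, 0.117, -0.0, -0.0]
ft_force: [1.2, 0.1, 1.9]
grip_width: 0.75
t2.62 box [-97.8  41.  101.6] yaw 0.02 F [1.18 0.12 1.9 ] M [-0.01 -0.28 -0.06] w 64.1 tz [-0.  0. -1.]
```

View pics/s2.png

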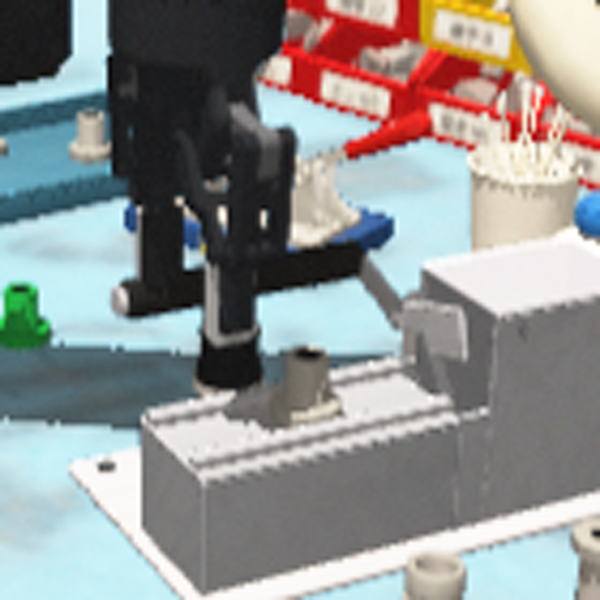

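The bar finger is on the roller, the flap is rising, and the ledge finger is behind the bush. I'll keep going down.

```bash
python3 -m handwheel '[{"jaw":64,"delta_pos":[0,0,0.006],"turn":0},{"jaw":64,"delta_pos":[0,0,0.012],"turn":0},{"jaw":64,"delta_pos":[0,0,0.018],"turn":0},{"jaw":64,"delta_pos":[0,0,0.024],"turn":0},{"jaw":64,"delta_pos":[0,0,0.028],"turn":0},{"jaw":64,"delta_pos":[0,0,0.028],"turn":0},{"jaw":64,"delta_pos":[0,0,0.028],"turn":0}]'
python3 -m handwheel '[{"jaw":64,"delta_pos":[0,0,0.005],"turn":0},{"jaw":64,"delta_pos":[0,0,0.009],"turn":0},{"jaw":64,"delta_pos":[0,0,0.009],"turn":0}]'
python3 - <<'E'
from h import *
from workcell import camera
st()
a=camera("side"); cv2.imwrite("pics/s3.png",cv2.resize(a[130:270,200:340,::-1],(600,600),interpolation=2))
a=camera("top"); cv2.imwrite("pics/t3.png",cv2.resize(a[80:240,200:360,::-1],(600,600),interpolation=2))
E
```

```text
clock: 3.25
position: [0.4872, -0.1884, 0.0742]
ee_rot: [0.993, 0.117, -0.0, -0.0]
ft_force: [0.8, -0.2, 3.9]
grip_width: 0.747
clock: 3.5
position: [0.4872, -0.1881, 0.0651]
ee_rot: [0.993, 0.117, 0.0, -0.0]
ft_force: [2.1, 0.2, 4.5]
grip_width: 0.747
t3.50 box [-97.4  41.5  65.1] yaw 0.04 F [2.06 0.25 4.52] M [ 0.2  -0.23 -0.05] w 63.8 tz [ 0.     0.001 -1.   ]
```

View pics/s3.png

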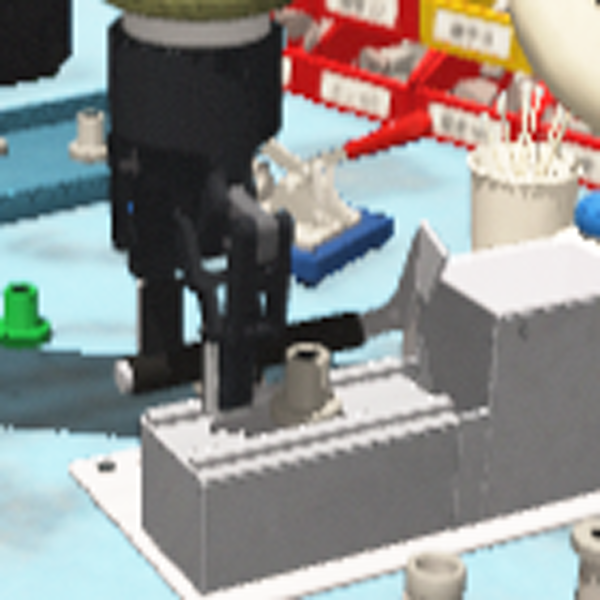

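View pics/t3.png

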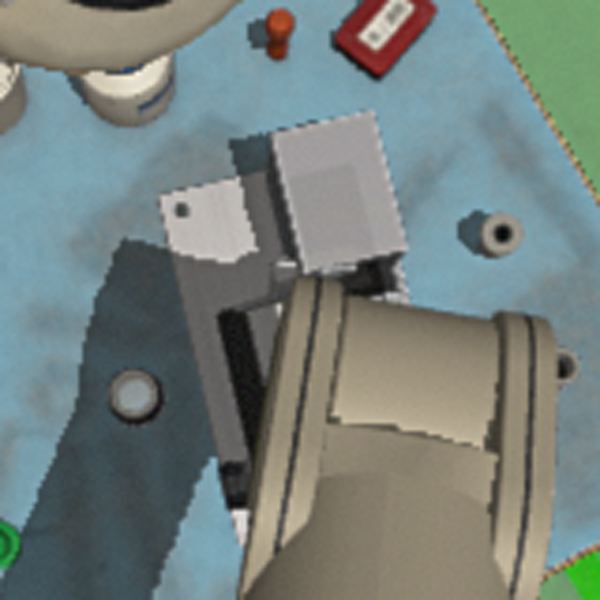

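The flap is fully up, with its corner at (428,222) in the crop. The bush is clear under it, and the ledge finger is behind the flange. I'll go 2 mm lower and start pushing.

```bash
python3 -m handwheel '[{"jaw":64,"delta_pos":[0,0,0.002],"turn":0},{"jaw":64,"delta_pos":[0.004,0,0.002],"turn":0},{"jaw":64,"delta_pos":[0.008,0,0.002],"turn":0},{"jaw":64,"delta_pos":[0.012,0,0.002],"turn":0},{"jaw":64,"delta_pos":[0.016,0,0.002],"turn":0},{"jaw":64,"delta_pos":[0.020,0,0.002],"turn":0},{"jaw":64,"delta_pos":[0.024,0,0.002],"turn":0},{"jaw":64,"delta_pos":[0.024,0,0.002],"turn":0}]'
python3 - <<'E'
from h import *
from workcell import camera
st()
a=camera("side"); cv2.imwrite("pics/s4.png",cv2.resize(a[130:270,200:340,::-1],(600,600),interpolation=2))
E
```

```text
clock: 4.27
position: [0.5098, -0.183, 0.0632]
ee_rot: [0.993, 0.117, -0.001, -0.0]
ft_force: [-2.2, -1.2, 4.2]
grip_width: 0.75
t4.27 box [-74.2  41.2  63.2] yaw 0.05 F [-2.17 -1.16  4.21] M [0.06 0.42 0.07] w 64.0 tz [-0.002 -0.    -1.   ]
```

View pics/s4.png

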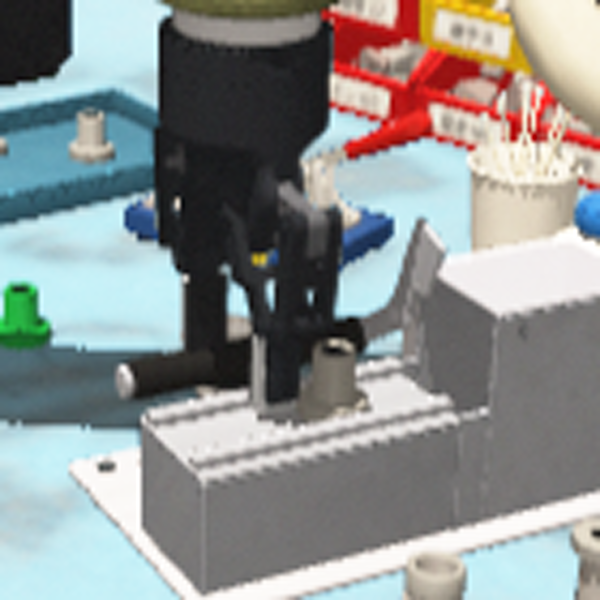

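The bush has moved forward to about (335,375) and is still upright, and the flap is up. I'll keep pushing while turning the hand, so the gripper body stays behind the raised flap.

```bash
python3 -m handwheel '[{"jaw":64,"delta_pos":[0.004,0,0],"turn":-0.025},{"jaw":64,"delta_pos":[0.008,0.0005,0],"turn":-0.05},{"jaw":64,"delta_pos":[0.012,0.001,0],"turn":-0.075},{"jaw":64,"delta_pos":[0.016,0.0015,0],"turn":-0.1},{"jaw":64,"delta_pos":[0.020,0.002,0],"turn":-0.125},{"jaw":64,"delta_pos":[0.024,0.0025,0],"turn":-0.139},{"jaw":64,"delta_pos":[0.024,0.0025,0],"turn":-0.139}]'
python3 - <<'E'
from h import *
from workcell import camera
st()
a=camera("side"); cv2.imwrite("pics/s5.png",cv2.resize(a[130:270,200:340,::-1],(600,600),interpolation=2))
E
```

```text
clock: 4.9
position: [0.5342, -0.1803, 0.0635]
ee_rot: [0.944, 0.331, -0.001, 0.0]
ft_force: [-1.1, -1.7, 6.5]
grip_width: 0.749
t4.90 box [-49.9  38.2  63.5] yaw 25.23 F [-1.11 -1.67  6.45] M [-0.13  0.4   0.05] w 64.0 tz [-0.001 -0.    -1.   ]
```

View pics/s5.png

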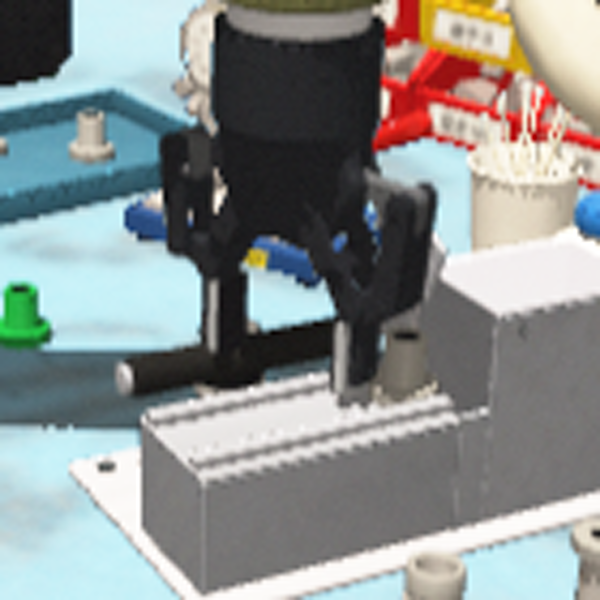

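```bash
python3 -m handwheel '[{"jaw":64,"delta_pos":[0.0045,0.0021,0],"turn":0},{"jaw":64,"delta_pos":[0.0081,0.0038,0],"turn":0},{"jaw":64,"delta_pos":[0.0081,0.0038,0],"turn":0}]'
python3 - <<'E'
from h import *
from workcell import camera
st()
a=camera("side"); cv2.imwrite("pics/s6.png",cv2.resize(a[130:270,220:360,::-1],(600,600),interpolation=2))
E
```

```text
clock: 5.2
position: [0.543, -0.1786, 0.0637]
ee_rot: [0.944, 0.329, -0.001, 0.0]
ft_force: [-0.3, -2.6, 6.5]
grip_width: 0.749
t5.20 box [-41.   37.8  63.7] yaw 25.03 F [-0.32 -2.64  6.48] M [-0.37  0.33  0.07] w 64.0 tz [-0.001 -0.001 -1.   ]
```

View pics/s6.png

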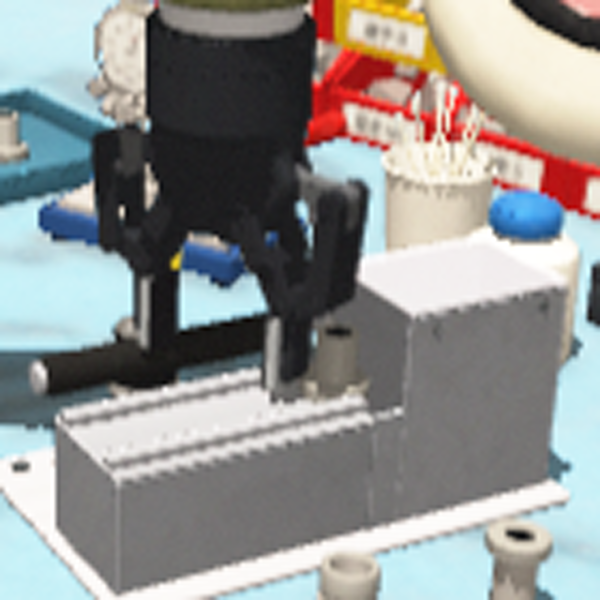

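Run:
```python
from h import *
p=np.load("p.npy")
for x in(-20,-15,-10,-5,0,5): print(x,((proj("side",bw(p,[(x,0,96),(x,0,65)]))-[220,130])*600/140).round(0).tolist())
print(((proj("side",bw(p,[(0,-17,65),(0,17,65),(10,31,142),(10,5,131)]))-[220,130])*600/140).round(0).tolist())
```

```text
-20 [[303.0, 334.0], [300.0, 396.0]]
-15 [[312.0, 332.0], [309.0, 394.0]]
-10 [[322.0, 330.0], [318.0, 392.0]]
-5 [[331.0, 329.0], [327.0, 390.0]]
0 [[340.0, 327.0], [337.0, 388.0]]
5 [[350.0, 325.0], [346.0, 386.0]]
[[357.0, 403.0], [317.0, 373.0], [328.0, 207.0], [358.0, 248.0]]
```

The bush middle is now about 2 mm short of the edge, and the wrist shows no sideways contact. One more short push.

```bash
python3 -m handwheel '[{"jaw":64,"delta_pos":[0.0054,0.0026,0],"turn":0},{"jaw":64,"delta_pos":[0.0054,0.0026,0],"turn":0}]'
python3 - <<'E'
from h import *
from workcell import camera
st()
a=camera("side"); cv2.imwrite("pics/s7.png",cv2.resize(a[130:270,220:360,::-1],(600,600),interpolation=2))
E
```

```text
clock: 5.42
position: [0.5488, -0.1775, 0.0637]
ee_rot: [0.944, 0.329, -0.001, 0.0]
ft_force: [-0.7, -3.3, 7.0]
grip_width: 0.748
t5.42 box [-35.1  37.6  63.7] yaw 25.03 F [-0.67 -3.27  7.03] M [-0.45  0.38  0.12] w 63.9 tz [-0.001 -0.001 -1.   ]
```

View pics/s7.png

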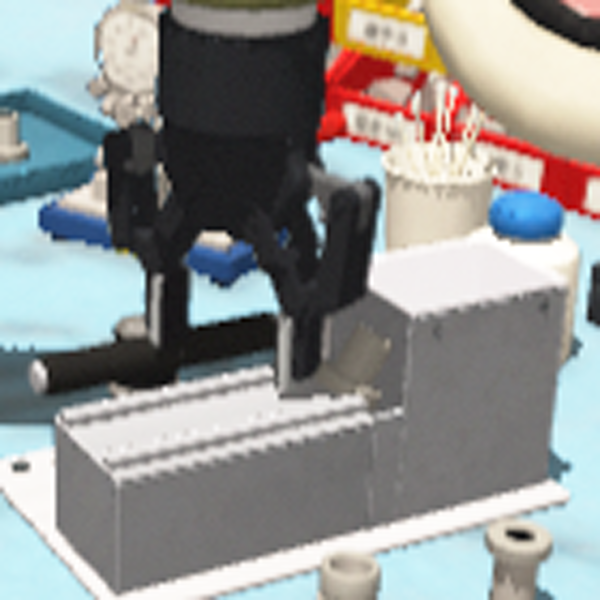

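The bush is tipping into the pocket at about (360,355). I'll hold the bar and nudge on a little.

```bash
python3 -m handwheel '[{"jaw":64,"delta_pos":[0,0,0],"turn":0},{"jaw":64,"delta_pos":[0,0,0],"turn":0},{"jaw":64,"delta_pos":[0.0027,0.0013,0],"turn":0},{"jaw":64,"delta_pos":[0.0027,0.0013,0],"turn":0},{"jaw":64,"delta_pos":[0.0027,0.0013,0],"turn":0}]'
python3 - <<'E'
from h import *
from workcell import camera
st()
a=camera("side"); cv2.imwrite("pics/s8.png",cv2.resize(a[130:270,220:360,::-1],(600,600),interpolation=2))
E
```

```text
clock: 5.88
position: [0.5512, -0.1772, 0.0637]
ee_rot: [0.944, 0.329, -0.001, 0.001]
ft_force: [-1.9, -4.1, 7.2]
grip_width: 0.752
t5.88 box [-32.7  37.2  63.7] yaw 25.01 F [-1.88 -4.09  7.21] M [-0.63  0.62  0.11] w 64.2 tz [-0.001 -0.002 -1.   ]
```

View pics/s8.png

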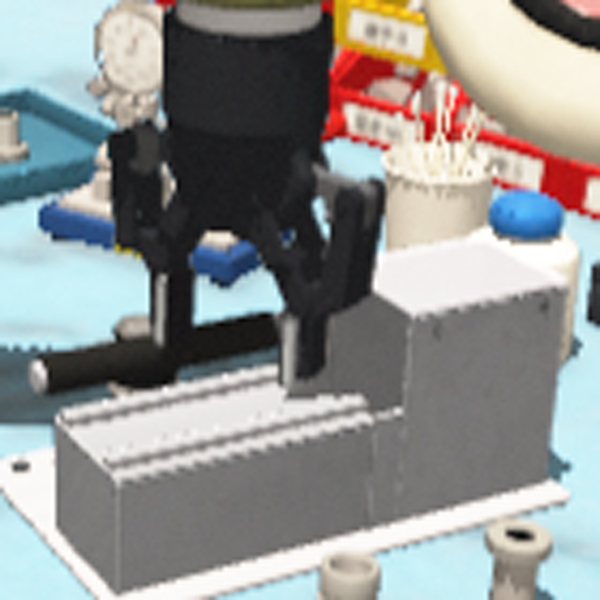

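The bush has gone from the ledge into the pocket. I'll pull back along the bar while still holding it, then rise to release it.

```bash
python3 -m handwheel '[{"jaw":64,"delta_pos":[-0.009,-0.0042,0],"turn":0},{"jaw":64,"delta_pos":[-0.018,-0.0085,0],"turn":0},{"jaw":64,"delta_pos":[-0.027,-0.0127,0],"turn":0},{"jaw":64,"delta_pos":[-0.036,-0.017,0],"turn":0},{"jaw":64,"delta_pos":[-0.036,-0.017,0],"turn":0}]'
python3 - <<'E'
from h import *
from workcell import camera
st()
a=camera("side"); cv2.imwrite("pics/s9.png",cv2.resize(a[130:270,220:360,::-1],(600,600),interpolation=2))
a=camera("top"); cv2.imwrite("pics/t9.png",cv2.resize(a[80:240,200:360,::-1],(600,600),interpolation=2))
E
```

```text
clock: 6.35
position: [0.5131, -0.1875, 0.0647]
ee_rot: [0.945, 0.328, 0.001, 0.002]
ft_force: [3.5, -9.7, 7.7]
grip_width: 0.75
t6.35 box [-72.1  36.1  64.7] yaw 24.94 F [ 3.47 -9.68  7.67] M [-1.85 -0.3   0.09] w 64.1 tz [ 0.003 -0.003 -1.   ]
```

View pics/s9.png

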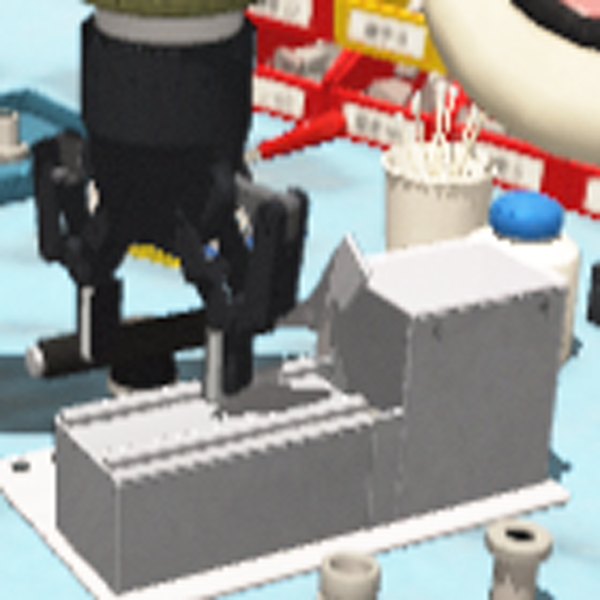

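View pics/t9.png

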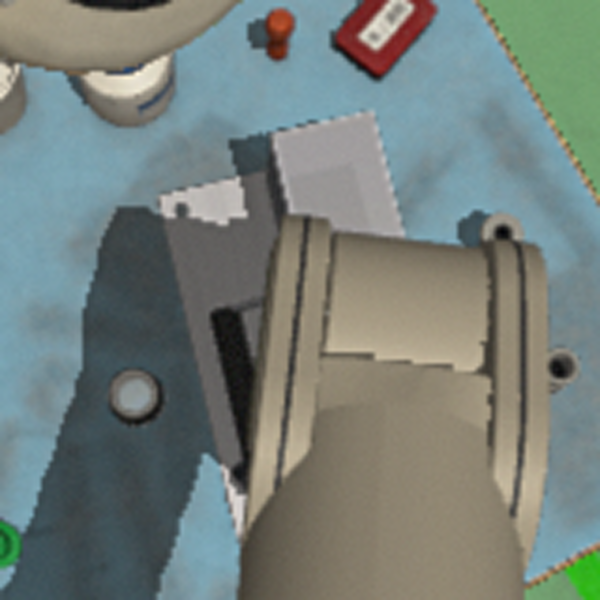

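The flap is still mostly up with the bush inside. The roller has rolled toward the outer side of the fingertip (Fy −9.7 N), so I'll rise while shifting back over its top as I let it go.

```bash
python3 -m handwheel '[{"jaw":64,"delta_pos":[0,0,-0.005],"turn":0},{"jaw":64,"delta_pos":[0.0012,-0.0027,-0.01],"turn":0},{"jaw":64,"delta_pos":[0.0025,-0.0054,-0.014],"turn":0},{"jaw":64,"delta_pos":[0.0029,-0.0063,-0.018],"turn":0}]'
python3 - <<'E'
from h import *
from workcell import camera
st()
a=camera("side"); cv2.imwrite("pics/s10.png",cv2.resize(a[130:270,220:360,::-1],(600,600),interpolation=2))
E
```

```text
clock: 6.78
position: [0.5111, -0.1789, 0.0819]
ee_rot: [0.944, 0.329, -0.0, 0.0]
ft_force: [-0.6, -1.1, 2.8]
grip_width: 0.75
t6.78 box [-72.   44.9  81.9] yaw 25.0 F [-0.57 -1.06  2.78] M [-0.07  0.12  0.02] w 64.0 tz [-0.    -0.001 -1.   ]
```

View pics/s10.png

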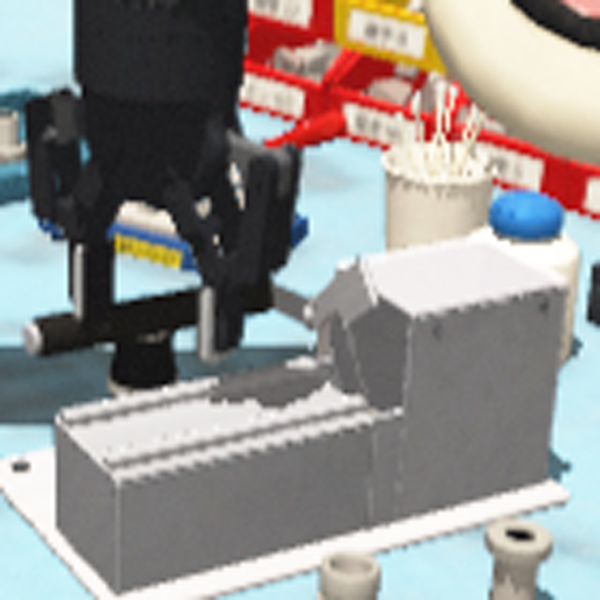

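The finger is back on top of the bar and the flap is following it down. I'll rise straight up until it's fully clear.

```bash
python3 -m handwheel '[{"jaw":64,"delta_pos":[0,0,-0.008],"turn":0},{"jaw":64,"delta_pos":[0,0,-0.016],"turn":0},{"jaw":64,"delta_pos":[0,0,-0.024],"turn":0},{"jaw":64,"delta_pos":[0,0,-0.032],"turn":0},{"jaw":64,"delta_pos":[0,0,-0.045],"turn":0},{"jaw":64,"delta_pos":[0,0,-0.07],"turn":0},{"jaw":64,"delta_pos":[0,0,-0.1],"turn":0},{"jaw":64,"delta_pos":[0,0,-0.13],"turn":0},{"jaw":64,"delta_pos":[0,0,-0.15],"turn":0},{"jaw":64,"delta_pos":[0,0,-0.15],"turn":0}]'
python3 -m handwheel '[{"jaw":64,"delta_pos":[-0.03,0.03,0],"turn":0},{"jaw":64,"delta_pos":[-0.06,0.06,0],"turn":0},{"jaw":64,"delta_pos":[-0.09,0.09,0],"turn":0},{"jaw":64,"delta_pos":[-0.12,0.12,0],"turn":0},{"jaw":64,"delta_pos":[-0.15,0.15,0],"turn":0},{"jaw":64,"delta_pos":[-0.17,0.17,0],"turn":0},{"jaw":64,"delta_pos":[-0.17,0.17,0],"turn":0},{"jaw":64,"delta_pos":[-0.17,0.17,0],"turn":0}]'
python3 - <<'E'
from h import *
from workcell import camera
st()
a=camera("side"); cv2.imwrite("pics/s11.png",cv2.resize(a[130:310,200:380,::-1],(600,600),interpolation=2))
a=camera("top"); cv2.imwrite("pics/t11.png",cv2.resize(a[80:240,200:360,::-1],(600,600),interpolation=2))
E
```

```text
clock: 7.67
position: [0.5133, -0.1784, 0.2364]
ee_rot: [0.944, 0.329, 0.003, 0.002]
ft_force: [0.3, 0.0, 0.2]
grip_width: 0.749
clock: 8.33
position: [0.4826, -0.419, 0.2302]
ee_rot: [0.945, 0.328, -0.0, -0.001]
ft_force: [0.7, 1.6, 0.1]
grip_width: 0.748
t8.33 box [-155.4 -182.   230.2] yaw 24.84 F [0.73 1.56 0.06] M [ 0.01 -0.07 -0.05] w 63.9 tz [-0.001  0.001 -1.   ]
```

View pics/s11.png

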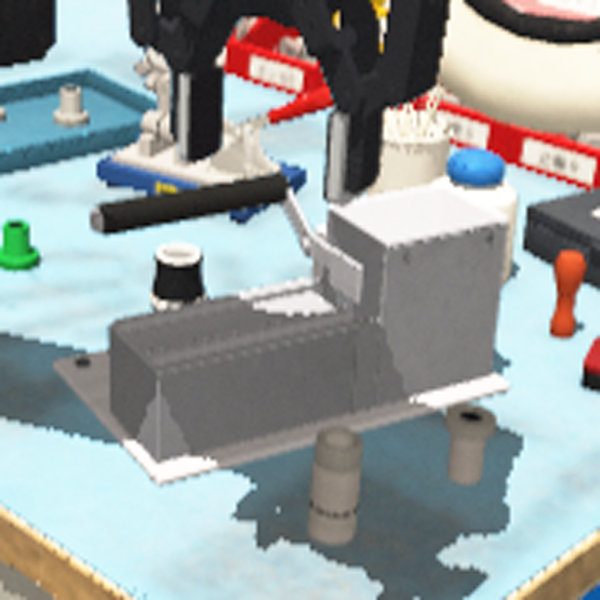

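View pics/t11.png

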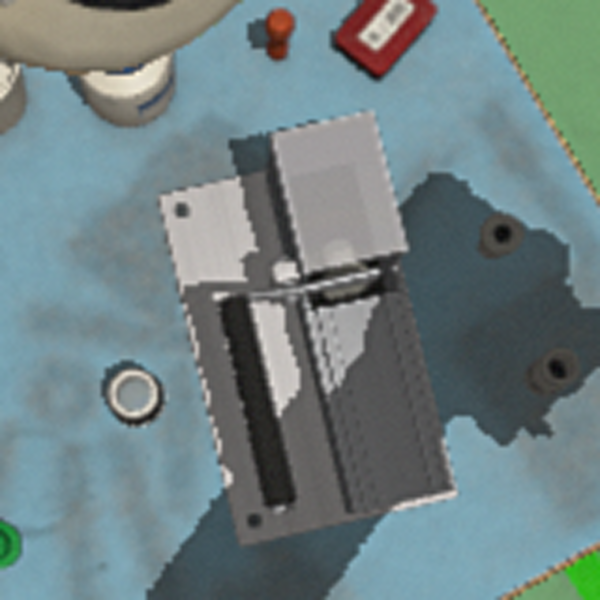

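The flap is shut and the ledge is empty. I'll zoom in on the mouth to see how the bush is lying in the pocket.

Run:
```python
from h import *
from workcell import camera
a=camera("top"); cv2.imwrite("pics/t12.png",cv2.resize(a[135:175,265:315,::-1],(750,600),interpolation=2))
p=np.load("p.npy")
q=[(10,0,69),(0,17,65),(0,-17,65),(8,0,20),(30,0,20),(30,0,114),(20,0,50)]
print(((proj("top",bw(p,q))-[265,135])*15).round(0).tolist())
```

```text
[[439.0, 317.0], [346.0, 407.0], [556.0, 358.0], [414.0, 381.0], [384.0, 253.0], [435.0, 135.0], [413.0, 278.0]]
```

View pics/t12.png

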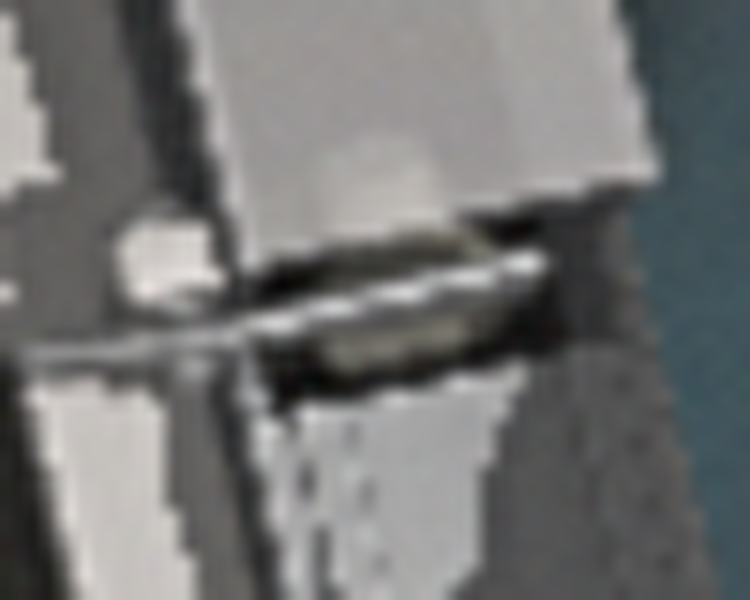

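The bar end, the flap corner and the nearby parts are all at their starting pixels. The bush is down in the pocket, visible through the translucent roof, and the robot is clear.

```bash
python3 -c "
from workcell import hand_in
print(hand_in())"
```

```text
the job is handed in; nothing more can be done
None
```

The bush is in the drop box and the flap is fully shut. I handed the job in after about 8.5 s of robot time.

**What I did:** One fingertip pressed the bar down, which raised the flap. The other finger pushed the bush by its flange along the ledge, and I turned the hand about 25° on the way so the gripper body stayed behind the raised flap. The bush tipped over the edge and dropped in. I then pulled back with the bar still held, let the bar up, and moved the hand clear.

**Last checks:**
- **Bush:** the ledge is empty. The bush lies in the pocket below the edge, seen in the mouth and faintly through the roof. I could not see exactly how it is lying.
- **Flap and bar:** both are back at their starting pixel positions, within about a quarter of a pixel.
- **Bystanders:** the sleeve is within about a pixel of its starting position. The plug, the loupe and the green look-alike in view looked unmoved by eye; I did not measure them.
- **Robot:** the hand ended well clear of everything, with no significant wrist force.

**One deviation:** while I pulled back, with the bush already inside, the roller slid toward the edge of the fingertip. The side force reached about 10 N and the flap dropped partway. I moved the finger back over the bar before releasing it.

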